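# Lock the tool chest

## Robot

A 6-joint arm with a two-finger parallel gripper is mounted at the origin on the work surface. World frame = base frame: x ahead of the robot, y to its left, z up, the work surface at z = 0. Lengths are in m, angles in rad, forces in N, time in s.
With the tool pointing down it reaches from about 0.35 to 0.725 m from the base axis. Payload 4.3 kg.
Tool frame: the origin (TCP) lies between the finger pads; the fingertips stand 8 mm ahead of it and the grasp point (between the pads) lies 11 mm behind it; z points along the fingers, x is the direction in which the jaws open and shut, and the axes are right-handed (so a half turn about z gives the same grasp; the last joint's range is limited). The gripper opens to 85 mm and grips with 20 to 120 N. Pads are 22 mm wide; open, the fingers measure 114 mm over their backs; the gripper's body (76 mm by 85 mm) begins 54 mm behind the grasp point. The pads swing forward as they close: fully open they stand 13 mm farther back than shut.
Start: joints at [1.14, 0.377, 0.081, 1.274, 0, 1.46], TCP at [0.181, 0.546, 0.239] pointing down, gripper open.
Joint ranges: [-2.72, 2.72], [-0.84, 1.66], [-1.02, 1.22], [-1.77, 2.12], [-1.37, 1.28], [-3.14, 3.14]. Speed limits (rad/s): [2.57, 2.57, 3.14, 3.14, 3.14, 3.14].

## Interface

Orientations are given as a unit quaternion [w, x, y, z].
In Python, from bench import observe, get_image, get_calibration, finish_job, boxes_of gives the robot as it stands. The module is installed in compiled form; this text tells all that it offers.
- The arm moves only by the tool play_rows, never from a script. Its argument "steps" is a list of rows, each a list of 7 numbers: the shift along the tool's x, y, z in units of 10 cm (1.0 is 10 cm), then the turn, a rotation vector about the tool's x, y, z in units of 180 degrees (1.0 is 180 degrees), then the closure, from 0 (fully open) to 1 (shut). A call has 1 to 10 rows; each row is the pose to reach, as a shift and turn from the pose commanded when the call began, along the tool's axes at that moment, turning the shorter way round; what a row does not reach only later rows make up. A row lasts 1/12 s, in which the tool goes at most 41.7 mm and 7.16 degrees, less where a joint would pass 70% of its speed; a pose out of reach is approached as far as the arm can. A call with a number of a shift or a turn outside -1 to 1 is refused whole. A call with a gripper value outside its range is refused whole. The fingers move at their own pace and stop on an object; the grip force is fixed at half the most. Time passes only in rows, so rows that repeat a pose let the fingers close. It gives the time, the measured TCP pose, the force and the opening at its end, in the units of the state.
- observe(): the state, without advancing time (a new reading comes with each control period).
- get_image(name): name is "scene" or "top" or "wrist"; returns the picture (384x512x3 uint8, blue, green, red); there is no depth.
- get_calibration(name): a dict with "camera_matrix" (3x3 intrinsics, pixels), "world_from_camera" (4x4, takes a point from camera to world coordinates). Camera axes: x right, y down, z forward; pixel columns grow to the right and rows downward; lengths in m; the calibration is good to about 2 mm. A picture is of the moment at which its call begins: read the wrist's pose just before it. get_calibration takes no time and is no camera call; for the wrist camera it gives the pose at the moment of the call.
- finish_job(): hands the job in, once; it reports no verdict.
Trained networks look in the newest picture that a camera, given by its name, has taken for a name from the list of things; names that differ only in an ending like _2 or _b are one class to them, and where a whole thing is asked for, a point or a joint stands for the part that bears it (a point fixed in the world has none). Each returns a list of dicts, best first, with "confidence" (0 to 1); they miss things now and then, are a little off and sometimes report something else, mostly with a low value. They report only what shows in the picture. A call takes as long as a camera call. They do not tell look-alikes from the thing itself.
- boxes_of(camera, name): "rect" ([left, top, right, bottom] as shares, 0 to 1, of the picture: columns of its width, rows of its height, round what is visible of it).
The state is a dict: "clock": time; "qpos": joint angles; "dq": joint speeds; "joint_torque": joint torques, N m; "tool_pos": TCP position; "orientation": TCP orientation; "contact_force": force on the tool from outside, world axes, zero at the start; "wrist_torque": the same for the moment, N m; "gripper_width": finger opening in m.
Only numpy, scipy, OpenCV 4.12 (cv2) and the standard library are available. Lean on these libraries where they do the work, as an engineer would, in place of code of your own. Each camera call takes 0.05 s, during which the arm holds its last target. There are 200 camera calls.

## Task

Lock up the tool chest: first fold the standing hasp strap over, flat onto the lock body, then take the narrower shackle, the one that fits, from its wooden block, put both its legs down through the strap's holes into the lock, press it down until the hidden pawl clicks, and let go of it. Press only as hard as the click takes, feeling for it and never pushing the shackle with more than 25 N, and leave the other things on the bench where they are.

Things in the scene. Friction and masses are not known exactly. Their poses are not given: they have to be found in the camera images.
- chest: Low light-wood tool chest, 186 (x) by 202 (y) mm, lid top 75 mm above its origin, brass corners; fixed to the bench. Origin: centre of its underside; z up. Carries the lock body on its lid and the hasp's hinge on its +y side.
- lock: Brass lock body bolted upright on the chest lid: a block 34 (x) by 78 (y) by 52 (z) mm. Origin: centre of its underside; z up; axes parallel to the chest's. Two square holes, 14.5 mm wide, open in its top at y = -22 and +22 mm, for the shackle's legs. A shackle that has clicked stays down when let go, its origin 9 to 23 mm above this origin; one that has not is pushed up (origin above 26 mm).
- lock_top (a point): Centre of the lock body's top face, 52 mm above lock, midway between its holes. Inside, a lifter with springs first stops the legs softly 11 to 26 mm below this top, and then pushes up with 4 to 10 N.
- hole_a (a point): Mouth centre of the lock hole at y = +22 mm. Sprung pawls inside snap into the legs' notches when the leg ends are 29 to 43 mm below this point; that depth differs from lock to lock and cannot be seen. A hard stop comes 2 mm below the click.
- hole_b (a point): Mouth centre of the lock hole at y = -22 mm. The push needed: 10 to 14 N some 11 mm before the click, then 6 to 9 N; it drops by about 3 N at the click, then rises steeply at the stop. With less than 14 N it may halt before the click. The works break above 25 N.
- hasp (a joint): Angle of the hasp strap, rad: 0 = folded flat on the lock body (its stop), 1.57 = standing straight up; starts at 1.1 to 1.65. It swings about an axis along the chest's x, stiffly (about 0.07 N m), and stays where it is left.
- hasp_hinge (a point): Hinge axis of the hasp, at the chest's +y side, 1 mm above the level of the lock's top. The steel strap is 34 mm wide, 3 mm thick, 110 mm long; folded, it runs from here towards the chest's -y, flat on the lock body, its two 18 mm square holes over the lock's holes. Between its holes (52 mm from the hinge) it is solid: a good place to push it down.
- hasp_lip (a point): Tip of the strap's turned-up end, 108 mm from the hinge.
- shackle: The shackle that fits: an upright U of 12 mm round steel bar, leg centres 44 mm apart, 0.16 kg, leg ends round, notched on their inner sides. Origin: midway between the leg ends, at their lowest point; y from leg to leg, z up; the bow's top is 84 mm above it. Either way round fits. It stands in a wooden block, origin 13 mm above the bench. Grip the bow from above across its bar (along x).
- stand_a: Light-wood block 50 (x) by 100 (y) by 35 (z) mm, fixed to the bench, with two holes 17 mm wide and 22 mm deep, in which the shackle that fits stands. Origin: centre of its underside.
- stand_b: A like block that holds the wide shackle, fixed. The two blocks may change places.
- wide_shackle: A wider shackle of 10 mm bar, legs 64 mm apart, 82 mm tall, which does not fit; it stays in its block. Origin as for the shackle.
- mallet: Dark turned mallet standing on its head, 86 mm wide, 217 mm tall; to be left alone.
- brush: Bench brush lying on the bench, to be left alone.
- tin: Small tin, 80 mm wide, 100 mm tall, to be left alone.
- tape: Paper tape roll lying flat, 90 mm wide, 25 mm tall, to be left alone.
- chisel: Red-handled screwdriver lying on the bench, to be left alone.
- pencil: Black marker, 160 mm long, 10 mm thick, lying on the bench, to be left alone.
There are look-alikes about, which are no part of the job. Leave any orange look-alike of the wide_shackle alone.

How it is judged:
By the outcome, as a careful person would: the job done as asked, in the order asked, and still so for the second after the job is handed in, with the robot touching nothing.
It also fails if it takes over 61 s, if anything falls off the work surface, if the arm or the gripper's body presses on something with over 40 N, if the wrist force passes 120 N, or if a joint passes its speed limit or range.

## Working session

There is one attempt and no reset: what is moved stays moved. The work goes in short steps, Python scripts to look and compute and a tool call to move; the robot and the scene stay as the last step left them, time stands still between calls to the robot, and variables do not carry over. Pictures are saved under pics/ and viewed, about 8 in all and at most 12, crops included, and the job is handed in when it is done.

Besides the shell and the picture viewer there is one more tool, called after "Emit:" as name([rows], argument=value, ...), one row to a line, values as JSON. play_rows: Moves the arm, as the interface text tells. Shifts and turns lie within -1 to 1; 1 stands for 10 cm of shift or 180 degrees of turn. Its arguments: {"type":"object","properties":{"steps":{"type":"array","items":{"type":"array","items":{"type":"number","minimum":-1,"maximum":1}}}},"required":["steps"]}

```bash
mkdir -p pics; cat > h.py <<'E'
import numpy as np, cv2
from bench import *
from scipy.spatial.transform import Rotation as R
def snap(n,f):
    c=get_calibration(n); im=get_image(n); cv2.imwrite('pics/'+f,im); return im,np.array(c['camera_matrix']),np.array(c['world_from_camera'])
def ray(K,T,u,v,z):
    d=T[:3,:3]@np.linalg.solve(K,[u,v,1.]); o=T[:3,3]; return o+d*(z-o[2])/d[2]
def proj(K,T,p):
    q=np.linalg.inv(T)@np.append(p,1); q=K@q[:3]; return q[:2]/q[2]
E
python3 - <<'E'
from h import *
s=observe();print(s)
ims=[]
for n in['scene','top']:
    im,K,T=snap(n,n+'0.png');print(n,K.tolist(),T.round(4).tolist());ims.append(im)
    for k in['lock','shackle','stand_a','hasp','chest','mallet']:
        for b in boxes_of(n,k)[:3]:print(k,(np.array(b['rect'])*[512,384,512,384]).round(),round(b['confidence'],2))
cv2.imwrite('pics/top_b.png',cv2.resize(ims[1],(800,600),interpolation=cv2.INTER_CUBIC))
cv2.imwrite('pics/scene_b.png',cv2.resize(ims[0],(800,600),interpolation=cv2.INTER_CUBIC))
E
```

```text
{'clock': 0.0, 'qpos': array([ 1.13973849e+00,  3.78076286e-01,  7.96466088e-02,  1.27440817e+00,
       -1.18349218e-05,  1.46046158e+00]), 'dq': array([-0.00047847,  0.00083954,  0.00082053,  0.00072372, -0.00140494,
        0.0008652 ]), 'joint_torque': array([-7.41013610e-04, -4.63608849e+01,  2.69871801e+01,  2.08453758e-02,
       -7.72893054e-05,  1.55243686e-05]), 'tool_pos': array([0.18102021, 0.54509374, 0.23836134]), 'orientation': array([ 5.07645632e-04,  8.10941268e-01,  5.85126669e-01, -8.85596534e-04]), 'contact_force': array([-0.25505376,  0.05871182, -0.12339121]), 'wrist_torque': array([-0.01774593, -0.00609783,  0.02950479]), 'gripper_width': 0.08542858465271472}
scene [[439.45509499170043, 0.0, 261.99618682334415], [0.0, 439.45509499170043, 187.57788205268588], [0.0, 0.0, 1.0]] [[-0.8129, 0.3973, -0.4259, 0.9719], [0.5824, 0.5548, -0.5941, 0.5194], [0.0002, -0.731, -0.6824, 0.7946], [0.0, 0.0, 0.0, 1.0]]
lock [313. 253. 350. 302.] 0.64
shackle [242. 129. 248. 159.] 0.47
stand_a [254. 179. 290. 217.] 0.72
stand_a [232. 138. 261. 174.] 0.66
hasp [352. 233. 366. 289.] 0.72
hasp [239. 219. 379. 346.] 0.63
chest [241. 219. 377. 346.] 0.97
chest [263. 171. 279. 199.] 0.55
chest [147. 148. 190. 197.] 0.41
mallet [183. 171. 224. 258.] 0.6
top [[346.59204585032836, 0.0, 257.25662872806436], [0.0, 346.59204585032836, 187.60090629221924], [0.0, 0.0, 1.0]] [[-0.007, -0.9959, 0.0906, 0.4945], [-0.9999, 0.0056, -0.0156, -0.0528], [0.015, -0.0907, -0.9958, 0.8869], [0.0, 0.0, 0.0, 1.0]]
lock [122. 174. 167. 201.] 0.9
shackle [339. 234. 366. 246.] 0.57
shackle [198.  83. 232. 122.] 0.38
stand_a [325. 222. 370. 256.] 0.73
stand_a [ 99. 143. 221. 231.] 0.62
stand_a [257. 212. 298. 232.] 0.58
hasp [ 99. 173. 116. 198.] 0.77
chest [ 99. 140. 221. 231.] 0.78
mallet [250. 104. 283. 154.] 0.6
mallet [349. 121. 399. 191.] 0.53
mallet [259. 213. 303. 229.] 0.52
```

View pics/top_b.png

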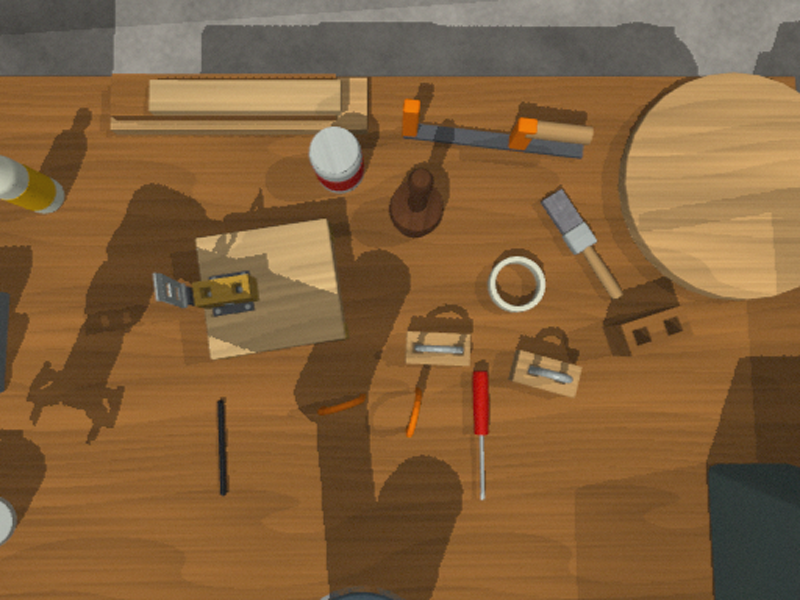

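View pics/scene_b.png

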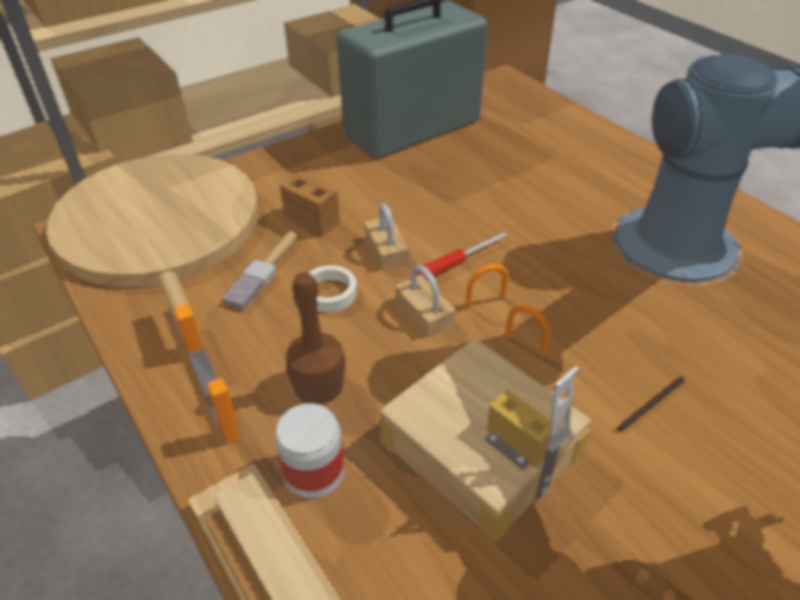

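```bash
python3 - <<'E'
from h import *
im=cv2.imread('pics/top0.png')
a=cv2.resize(im[135:240,95:228],(800,632))[:590]
b=cv2.resize(im[200:260,250:380],(800,369),interpolation=cv2.INTER_CUBIC)
a=cv2.resize(im[165:210,90:175],None,fx=4.7,fy=4.7,interpolation=cv2.INTER_CUBIC)
c=np.zeros((600,800,3),np.uint8);c[:369]=b;c[375:375+a.shape[0],:a.shape[1]]=a[:225]
s=cv2.imread('pics/scene0.png')[230:310,305:375]; s=cv2.resize(s,None,fx=2.8,fy=2.8,interpolation=cv2.INTER_CUBIC);c[375:375+s.shape[0],420:420+s.shape[1]]=s
cv2.imwrite('pics/c1.png',c)
E
```

```text
(no output)
```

View pics/c1.png

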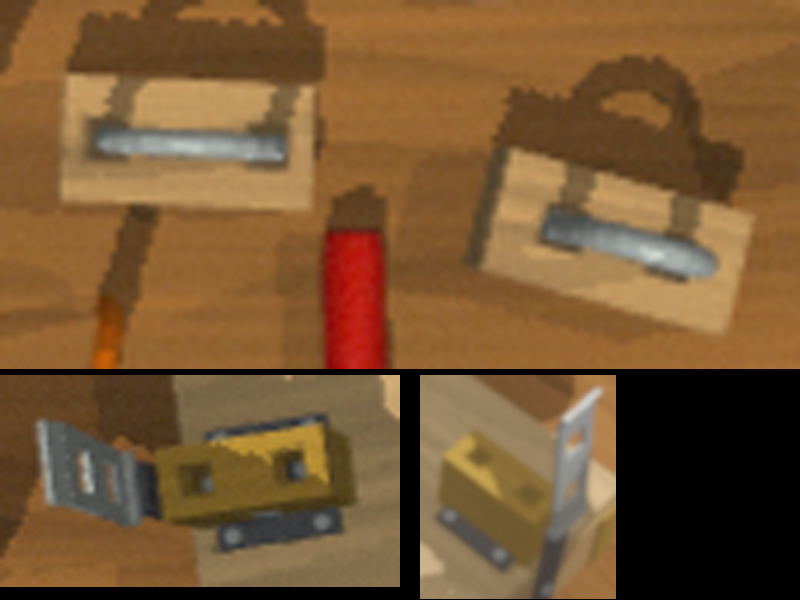

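```bash
python3 - <<'E'
from h import *
c=get_calibration('top');K=np.array(c['camera_matrix']);T=np.array(c['world_from_camera'])
f=lambda x,y:(250+x/6.154,200+y/6.15)
for p in[(508,148),(752,213),(725,333),(480,268)]:print('stand',ray(K,T,*f(*p),.035).round(4))
for p in[(545,222),(715,262)]:print('bow',ray(K,T,*f(*p),.085).round(4))
g=lambda x,y:(90+x/4.7,165+(y-375)/4.7)
for p in[(200,480),(295,466)]:print('hole',ray(K,T,*g(*p),.125).round(4))
for p in[(135,500),(160,482)]:print('hinge',ray(K,T,*g(*p),.128).round(4))
for p in[(40,420),(55,505)]:print('lip',ray(K,T,*g(*p),.235).round(4))
o=observe();Rt=R.from_quat(o['orientation'],scalar_first=True).as_matrix();print(Rt.round(3))
E=get_calibration('wrist');W=np.array(E['world_from_camera']);print('cam in tool',(Rt.T@(W[:3,3]-o['tool_pos'])).round(4),(Rt.T@W[:3,:3]).round(3).tolist(),E['camera_matrix'])
E
```

```text
stand [ 0.4811 -0.2502  0.035 ]
stand [ 0.4547 -0.347   0.035 ]
stand [ 0.4076 -0.3345  0.035 ]
stand [ 0.4339 -0.2378  0.035 ]
bow [ 0.4543 -0.2518  0.085 ]
bow [ 0.4389 -0.3152  0.085 ]
hole [0.5659 0.2091 0.125 ]
hole [0.5723 0.1651 0.125 ]
hinge [0.5565 0.2379 0.128 ]
hinge [0.5648 0.2266 0.128 ]
lip [0.5801 0.2357 0.235 ]
lip [0.5459 0.2286 0.235 ]
[[ 0.315  0.949  0.   ]
 [ 0.949 -0.315  0.   ]
 [ 0.    -0.    -1.   ]]
cam in tool [-1.000e-04 -6.610e-02 -1.347e-01] [[1.0, -0.001, -0.0], [0.001, 0.966, 0.259], [-0.0, -0.259, 0.966]] [[283.2723384    0.         258.50504104]
 [  0.         283.2723384  191.48121144]
 [  0.           0.           1.        ]]
```

```bash
cat >> h.py <<'E'
def plan(targets):  # list of (xyz, tool-x yaw deg): shifts in 0.1m and turn in 180deg in present tool axes
    o=observe();Rt=R.from_quat(o['orientation'],scalar_first=True)
    print('t',round(o['clock'],2),'pos',o['tool_pos'].round(4),'F',o['contact_force'].round(1),'w',round(o['gripper_width'],4))
    for p,a in targets:
        c,s=np.cos(np.radians(a)),np.sin(np.radians(a))
        G=R.from_matrix(np.array([[c,s,0],[s,-c,0],[0,0,-1]]).T)
        print(np.r_[Rt.inv().apply(np.array(p)-o['tool_pos'])*10,(Rt.inv()*G).as_rotvec()/np.pi].round(4).tolist())
L0=np.array([.569,.187,.127]);LY=8.3
def lk(x,y,z,L=None,yaw=None):
    L=L0 if L is None else L;a=np.radians(LY if yaw is None else yaw)
    return L+[x*np.cos(a)-y*np.sin(a),x*np.sin(a)+y*np.cos(a),z]
E
python3 - <<'E'
from h import *
plan([(lk(0,.095,.11),8.3),(lk(0,.085,.073),8.3)])
E
```

```text
t 0.7 pos [0.1813 0.5457 0.2394] F [-0.1  0.4  0.1] w 0.0854
[-1.3329, 4.3835, 0.0233, -0.0, -0.0, 0.3518]
[-1.4223, 4.4284, 0.3933, -0.0, -0.0, 0.3518]
```

Emit:
play_rows([
  [-0.1,0.3,0,0,0,0.03,1],
  [-0.2,0.65,0,0,0,0.06,1],
  [-0.3,1,0,0,0,0.09,1],
])

```text
clock: 0.95
tool_pos: [0.2671, 0.4853, 0.2394]
orientation: [-0.0, 0.886, 0.464, 0.0]
contact_force: [0.4, 0.1, -0.2]
gripper_width: 0.0516
```

```bash
python3 - <<'E'
from h import *
plan([(lk(0,.095,.11),8.3),(lk(0,.085,.073),8.3)])
E
```

```text
t 0.95 pos [0.2671 0.4853 0.2394] F [ 0.4  0.1 -0.2] w 0.0516
[-0.0385, 3.5324, 0.0239, -0.0, -0.0001, 0.2611]
[-0.1118, 3.6006, 0.3939, -0.0, -0.0001, 0.2611]
```

Emit:
play_rows([
  [0,0.35,0,0,0,0,1],
  [0,0.7,0,0,0,0,1],
  [-0.01,1,0,0,0,0,1],
])

```text
clock: 1.2
tool_pos: [0.3503, 0.4268, 0.2395]
orientation: [0.0, 0.885, 0.465, 0.0]
contact_force: [0.7, 0.8, -0.1]
gripper_width: 0.0118
```

Emit:
play_rows([
  [0,0.35,0,0,0,0,1],
  [0,0.7,0,0,0,0,1],
  [-0.02,1,0,0,0,0,1],
])

```text
clock: 1.45
tool_pos: [0.4316, 0.3684, 0.2394]
orientation: [0.0, 0.885, 0.465, 0.0]
contact_force: [0.7, 0.0, 0.5]
gripper_width: -0.0003
```

Emit:
play_rows([
  [0,0.3,0,0,0,0.04,1],
  [0,0.6,0,0,0,0.08,1],
  [-0.02,0.9,0,0,0,0.12,1],
  [-0.02,1,0,0,0,0.16,1],
  [-0.02,1,0,0,0,0.2,1],
  [-0.02,1,0,0,0,0.24,1],
  [-0.02,1,0,0,0,0.261,1],
  [-0.02,1,0,0,0,0.261,1],
])

```text
clock: 2.12
tool_pos: [0.5111, 0.3111, 0.2393]
orientation: [-0.0, 0.997, 0.073, -0.0]
contact_force: [0.6, -0.5, 0.5]
gripper_width: 0.0001
```

```bash
python3 - <<'E'
from h import *
plan([(lk(0,.095,.11),8.3),(lk(0,.085,.073),8.3)])
im,K,T=snap('wrist','w1.png');cv2.imwrite('pics/w1b.png',cv2.resize(im,(800,600)))
E
```

```text
t 2.12 pos [0.5111 0.3111 0.2393] F [ 0.6 -0.5  0.5] w 0.0001
[0.3933, 0.3622, 0.0226, -0.0, -0.0, 0.0003]
[0.3932, 0.4622, 0.3926, -0.0, -0.0, 0.0003]
```

View pics/w1b.png

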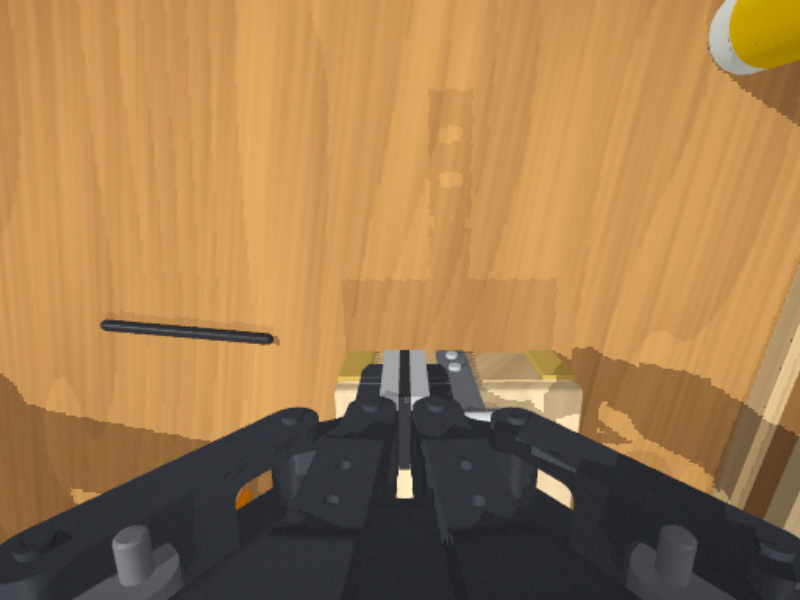

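Emit:
play_rows([
  [0.2,0.1,0.2,0,0,0,1],
  [0.39,0.3,0.39,0,0,0,1],
  [0.39,0.46,0.39,0,0,0,1],
  [0.39,0.46,0.39,0,0,0,1],
])

```text
clock: 2.5
tool_pos: [0.5565, 0.2688, 0.1985]
orientation: [0.001, 0.997, 0.073, -0.001]
contact_force: [-0.3, 0.7, 0.3]
gripper_width: -0.0001
```

Emit:
play_rows([
  [0,0.22,-0.01,0,0,0,1],
  [0,0.38,0.01,0,0,0,1],
  [0,0.535,0.075,0,0,0,1],
  [0,0.665,0.175,0,0,0,1],
  [0,0.77,0.305,0,0,0,1],
  [0,0.83,0.45,0,0,0,1],
  [0,0.85,0.56,0,0,0,1],
  [0,0.85,0.58,0,0,0,1],
])

```text
clock: 3.17
tool_pos: [0.5678, 0.1871, 0.1412]
orientation: [0.0, 0.997, 0.074, -0.001]
contact_force: [-0.2, -0.5, 0.9]
gripper_width: -0.0003
```

Emit:
play_rows([
  [0,0,0.015,0,0,0,1],
  [0,0,0.03,0,0,0,1],
  [0,0,0.03,0,0,0,1],
])

```text
clock: 3.42
tool_pos: [0.5688, 0.1882, 0.1399]
orientation: [-0.0, 0.997, 0.074, 0.0]
contact_force: [-0.1, -0.2, -0.4]
gripper_width: 0.0001
```

Emit:
play_rows([
  [0,0,0.01,0,0,0,1],
  [0,0,0.02,0,0,0,1],
  [0,0,0.02,0,0,0,1],
])

```text
clock: 3.67
tool_pos: [0.5691, 0.1881, 0.1385]
orientation: [-0.0, 0.997, 0.074, 0.001]
contact_force: [-1.7, 0.9, 4.5]
gripper_width: -0.0002
```

Emit:
play_rows([
  [0,0,0.01,0,0,0,1],
  [0,0,0.01,0,0,0,1],
])

```text
clock: 3.83
tool_pos: [0.5692, 0.1881, 0.1385]
orientation: [-0.001, 0.997, 0.074, 0.001]
contact_force: [-2.9, 0.4, 10.2]
gripper_width: -0.0001
```

Emit:
play_rows([
  [0,0,0.01,0,0,0,1],
  [0,0,0.01,0,0,0,1],
])

```text
clock: 4.0
tool_pos: [0.5692, 0.1881, 0.1384]
orientation: [-0.001, 0.997, 0.074, 0.002]
contact_force: [-5.2, -0.6, 15.2]
gripper_width: -0.0001
```

Emit:
play_rows([
  [0,0,-0.35,0,0,0,1],
  [0,0.15,-0.75,0,0,0,1],
  [0,0.37,-0.9,0,0,0,1],
  [0,0.37,-0.9,0,0,0,1],
  [0,0.37,-0.9,0,0,0,1],
])

```text
clock: 4.42
tool_pos: [0.5755, 0.1505, 0.2269]
orientation: [-0.0, 0.997, 0.073, 0.002]
contact_force: [-0.0, 0.2, 0.1]
gripper_width: 0.0001
```

```bash
python3 - <<'E'
from h import *
plan([])
im,K,T=snap('wrist','w2.png')
print(proj(K,T,L0),[b for b in boxes_of('wrist','lock')[:2]])
c=np.round(proj(K,T,L0)).astype(int)
x0,y0=max(0,c[0]-100),max(0,c[1]-75);print(x0,y0)
cv2.imwrite('pics/w2b.png',cv2.resize(im[y0:y0+150,x0:x0+200],(800,600),interpolation=cv2.INTER_CUBIC))
E
```

```text
t 4.42 pos [0.5755 0.1505 0.2269] F [-0.   0.2  0.1] w 0.0001
[257.37472818 151.39732913] [{'rect': [0.4357, 0.2875, 0.5734, 0.4854], 'confidence': 0.69}, {'rect': [0.4596, 0.2302, 0.5475, 0.5602], 'confidence': 0.41}]
157 76
```

View pics/w2b.png

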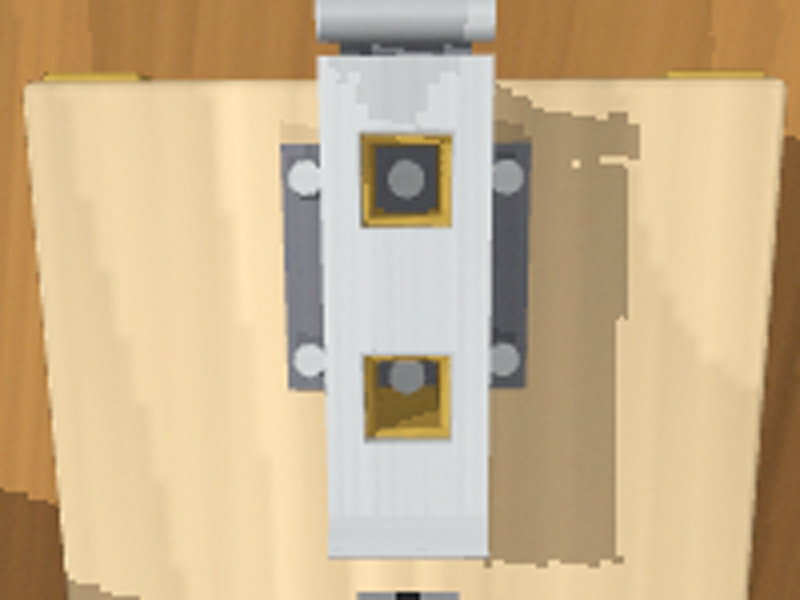

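```bash
python3 - <<'E'
from h import *
c=get_calibration('wrist');K=np.array(c['camera_matrix']);T=np.array(c['world_from_camera'])
f=lambda u,v:(157+u/4-.375,76+v/4-.375)
P=[ray(K,T,*f(*p),.1303)[:2] for p in [(406,180),(407.5,397.5)]]
Q=[ray(K,T,*f(*p),.1275)[:2] for p in [(407,178.5),(408,397)]]
for A in(P,Q):
    d=A[0]-A[1];print(A,np.linalg.norm(d),(A[0]+A[1])/2,'yaw',np.degrees(np.arctan2(-d[0],d[1])))
e=[ray(K,T,*f(*p),.075)[:2] for p in[(28,84),(782,80)]];d=e[1]-e[0];print('edge yaw',np.degrees(np.arctan2(d[1],d[0])),np.linalg.norm(d))
# move over shackle
plan([((.4443,-.2924,.23),-15.3)])
E
```

```text
[array([0.56351418, 0.2122021 ]), array([0.57014478, 0.16928616])] 0.04342513370535717 [0.56682948 0.19074413] yaw 8.782868382711694
[array([0.56366827, 0.21247034]), array([0.57031349, 0.168835  ])] 0.04413843838134141 [0.56699088 0.19065267] yaw 8.659031892266698
edge yaw 8.680161143637545 0.17950188793106583
t 4.52 pos [0.5736 0.1512 0.2243] F [-0.   0.9 -0.8] w 0.0002
[-1.9305, 4.1978, -0.0563, -0.0001, 0.0005, 0.1319]
```

```bash
python3 - <<'E'
from h import *
for _ in range(3): get_image('scene')
plan([])
im,K,T=snap('wrist','w3.png');plan([])
a=cv2.imread('pics/w2.png')[76:216,180:340].astype(np.float32).mean(2);b=im[76:216,180:340].astype(np.float32).mean(2)
W=np.eye(2,3,dtype=np.float32)
cc,W=cv2.findTransformECC(a,b,W,cv2.MOTION_AFFINE);print(cc,W)
f=lambda u,v:W@[157+u/4-.375-180,v/4-.375,1]+[180,76]
for z,L in((.1303,[(406,180),(407.5,397.5)]),(.1275,[(407,178.5),(408,397)])):
    A=[ray(K,T,*f(*p),z)[:2] for p in L];d=A[0]-A[1];print(np.linalg.norm(d),(A[0]+A[1])/2,'yaw',np.degrees(np.arctan2(-d[0],d[1])))
E
```

```text
t 4.67 pos [0.5731 0.1514 0.2237] F [ 0.2  0.6 -0.7] w -0.0001
t 4.72 pos [0.5732 0.1514 0.2238] F [-0.  -0.3  1.4] w -0.0001
0.9886310739229923 [[ 1.0108900e+00 -5.9788320e-03  3.2807827e+00]
 [ 2.2204532e-03  1.0110016e+00  8.9178509e-01]]
0.043925794258817034 [0.56928373 0.18992915] yaw 8.679907339539406
0.04464864319162886 [0.56948137 0.18982577] yaw 8.556435220721815
```

Emit:
play_rows([
  [-0.15,0.33,-0.05,0,0,0,0.3],
  [-0.3,0.66,-0.05,0,0,0,0.3],
  [-0.45,1,-0.05,0,0,0,0.3],
])

```text
clock: 4.97
tool_pos: [0.5437, 0.0453, 0.2296]
orientation: [-0.0, 0.997, 0.075, -0.0]
contact_force: [-0.2, -0.5, 0.4]
gripper_width: 0.0356
```

Emit:
play_rows([
  [-0.15,0.33,0,0,0,0,0.3],
  [-0.3,0.66,0,0,0,0,0.3],
  [-0.45,1,0,0,0,0,0.3],
])

```text
clock: 5.22
tool_pos: [0.5134, -0.061, 0.2296]
orientation: [-0.0, 0.997, 0.074, -0.001]
contact_force: [0.8, -0.3, 0.0]
gripper_width: 0.0598
```

Emit:
play_rows([
  [-0.15,0.33,0,0,0,0,0.3],
  [-0.3,0.66,0,0,0,0,0.3],
  [-0.45,1,0,0,0,0,0.3],
])

```text
clock: 5.47
tool_pos: [0.4837, -0.1666, 0.2297]
orientation: [-0.0, 0.997, 0.074, -0.0]
contact_force: [0.7, -0.8, -0.1]
gripper_width: 0.0599
```

```bash
python3 - <<'E'
from h import *
plan([((.4345,-.328,.215),-15.3)])
E
```

```text
t 5.47 pos [ 0.4837 -0.1666  0.2297] F [ 0.7 -0.8 -0.1] w 0.0599
[-0.7246, 1.5242, 0.146, -0.0002, 0.0003, 0.1322]
```

Emit:
play_rows([
  [-0.15,0.3,0,0,0,0,0.3],
  [-0.3,0.62,0,0,0,0,0.3],
  [-0.4,0.8,0,0,0,0,0.3],
])

```text
clock: 5.72
tool_pos: [0.4557, -0.2533, 0.2296]
orientation: [0.0, 0.997, 0.073, -0.001]
contact_force: [0.8, 0.4, 0.7]
gripper_width: 0.0597
```

Emit:
play_rows([
  [-0.1,0.25,0.05,0,0,0.035,0.3],
  [-0.2,0.5,0.1,0,0,0.07,0.3],
  [-0.32,0.72,0.146,0,0,0.105,0.3],
  [-0.32,0.72,0.146,0,0,0.132,0.3],
  [-0.32,0.72,0.146,0,0,0.132,0.3],
  [-0.32,0.72,0.146,0,0,0.132,0.3],
  [-0.32,0.72,0.146,0,0,0.132,0.3],
])

```text
clock: 6.3
tool_pos: [0.4359, -0.3258, 0.2154]
orientation: [-0.0, 0.991, -0.132, -0.0]
contact_force: [0.5, 0.6, 0.1]
gripper_width: 0.0599
```

```bash
python3 - <<'E'
from h import *
get_image('scene');get_image('scene')
plan([((.4345,-.328,.215),-15.3)])
im,K,T=snap('wrist','w4.png');np.savez('w4.npz',K=K,T=T)
plan([])
print(proj(K,T,[.4443,-.2924,.097]))
c=np.round(proj(K,T,[.4443,-.2924,.09])).astype(int);x0,y0=c[0]-100,max(0,c[1]-75);print(x0,y0)
cv2.imwrite('pics/w4b.png',cv2.resize(im[y0:y0+150,x0:x0+200],(800,600),interpolation=cv2.INTER_CUBIC))
E
```

```text
t 6.4 pos [ 0.4361 -0.3258  0.2157] F [ 0.6  0.3 -0.9] w 0.0595
[-0.0097, 0.0255, 0.0073, -0.0001, -0.0, 0.0007]
t 6.45 pos [ 0.4361 -0.3259  0.2158] F [0.4 0.2 0.6] w 0.0602
[258.27527432 151.55321331]
158 76
```

View pics/w4b.png

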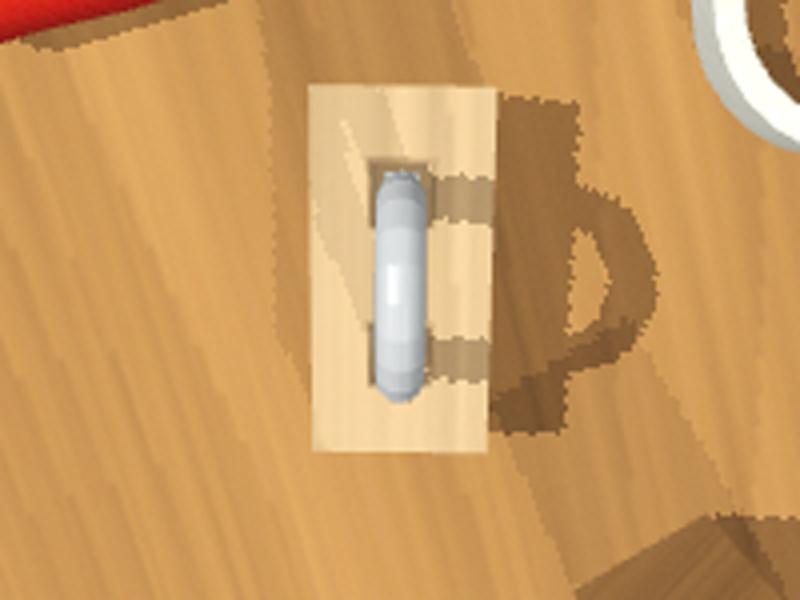

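```bash
python3 - <<'E'
from h import *
d=np.load('w4.npz');K,T=d['K'],d['T']
f=lambda u,v:(158+u/4-.375,76+v/4-.375)
c=[ray(K,T,*f(*p),.035)[:2] for p in[(309,86),(496,87),(488,452),(313,451)]]
print('block',np.mean(c,0),np.linalg.norm(c[0]-c[1]),np.linalg.norm(c[1]-c[2]))
for z in(.06,.07,.08):
  e=[ray(K,T,*f(*p),z)[:2] for p in[(401,170),(401,402)]];print(z,np.mean(e,0),np.linalg.norm(e[0]-e[1]),np.degrees(np.arctan2((e[0]-e[1])[1],(e[0]-e[1])[0]))-90)
e=[ray(K,T,*f(*p),.097)[:2] for p in[(401,285)]];print('top',e)
for L in (.0,): plan([((.4443,-.2924,.15),-15.3)])
E
```

```text
block [ 0.44394868 -0.29239578] 0.04948464857219595 0.0997325712391537
0.06 [ 0.44368168 -0.29305322] 0.05874415294237552 -15.258495503833032
0.07 [ 0.44398698 -0.29200324] 0.05672151621196552 -15.258495503833032
0.08 [ 0.44429227 -0.29095327] 0.054698879481555523 -15.258495503833032
top [array([ 0.44504681, -0.28830491])]
t 6.45 pos [ 0.4361 -0.3259  0.2158] F [0.4 0.2 0.6] w 0.0602
[-0.0088, -0.3444, 0.6582, -0.0, -0.0001, 0.0006]
```

Emit:
play_rows([
  [-0.01,-0.17,0.1,0,0,0,0.3],
  [-0.01,-0.345,0.3,0,0,0,0.3],
  [-0.01,-0.345,0.6,0,0,0,0.3],
  [-0.01,-0.345,0.7,0,0,0,0.3],
  [-0.01,-0.345,0.7,0,0,0,0.3],
])

```text
clock: 6.87
tool_pos: [0.4421, -0.291, 0.1431]
orientation: [-0.002, 0.991, -0.133, -0.003]
contact_force: [0.1, 0.4, 0.5]
gripper_width: 0.0597
```

```bash
python3 - <<'E'
from h import *
plan([((.444,-.292,.079),-15.3)])
E
```

```text
t 6.87 pos [ 0.4421 -0.291   0.1431] F [0.1 0.4 0.5] w 0.0597
[0.0239, 0.006, 0.6405, -0.0008, 0.0017, 0.0003]
```

Emit:
play_rows([
  [0,0,0.2,0,0,0,0.3],
  [0,0,0.4,0,0,0,0.3],
  [0,0,0.55,0,0,0,0.3],
  [0,0,0.64,0,0,0,0.3],
  [0,0,0.64,0,0,0,0.3],
  [0,0,0.64,0,0,0,0.3],
])

```text
clock: 7.37
tool_pos: [0.4442, -0.2936, 0.0825]
orientation: [0.0, 0.991, -0.133, 0.0]
contact_force: [-0.0, 0.3, 2.1]
gripper_width: 0.0595
```

```bash
python3 - <<'E'
from h import *
plan([((.444,-.292,.079),-15.3)])
E
```

```text
t 7.37 pos [ 0.4442 -0.2936  0.0825] F [-0.   0.3  2.1] w 0.0595
[-0.0061, -0.0144, 0.0345, 0.0, -0.0002, -0.0002]
```

Emit:
play_rows([
  [-0.006,-0.014,0.02,0,0,0,0.3],
  [-0.006,-0.014,0.02,0,0,0,0.3],
  [-0.006,-0.014,0.02,0,0,0,0.3],
])

```text
clock: 7.62
tool_pos: [0.4442, -0.292, 0.0806]
orientation: [0.0, 0.991, -0.133, 0.001]
contact_force: [0.2, -0.3, -0.4]
gripper_width: 0.0596
```

Emit:
play_rows([
  [0,0,0,0,0,0,0.6],
  [0,0,0,0,0,0,0.9],
  [0,0,0,0,0,0,1],
  [0,0,0,0,0,0,1],
  [0,0,0,0,0,0,1],
  [0,0,0,0,0,0,1],
])

```text
clock: 8.12
tool_pos: [0.4439, -0.2917, 0.0799]
orientation: [0.0, 0.991, -0.133, 0.0]
contact_force: [0.5, -0.4, 1.4]
gripper_width: 0.0102
```

```bash
python3 - <<'E'
from h import *
plan([((.444,-.292,.079),-15.3)])
E
```

```text
t 8.12 pos [ 0.4439 -0.2917  0.0799] F [ 0.5 -0.4  1.4] w 0.0102
[0.0016, 0.0025, 0.0091, 0.0, -0.0002, -0.0001]
```

Emit:
play_rows([
  [0,0,-0.1,0,0,0,1],
  [0,0,-0.2,0,0,0,1],
  [0,0,-0.35,0,0,0,1],
  [0,0,-0.65,0,0,0,1],
  [0,0,-1,0,0,0,1],
])

```text
clock: 8.53
tool_pos: [0.4422, -0.2903, 0.1797]
orientation: [-0.001, 0.991, -0.133, -0.002]
contact_force: [0.4, -0.5, -1.0]
gripper_width: 0.0101
```

Emit:
play_rows([
  [0,0,-0.3,0,0,0,1],
  [0,0,-0.6,0,0,0,1],
  [0,0,-0.7,0,0,0,1],
  [0,0,-0.7,0,0,0,1],
])

```text
clock: 8.87
tool_pos: [0.4453, -0.2929, 0.2535]
orientation: [0.002, 0.991, -0.133, 0.003]
contact_force: [0.4, -0.3, -1.5]
gripper_width: 0.0103
```

```bash
python3 - <<'E'
from h import *
plan([((.5693,.1898,.245),8.65)])
E
```

```text
t 8.87 pos [ 0.4453 -0.2929  0.2535] F [ 0.4 -0.3 -1.5] w 0.0103
[-0.0796, -4.9834, 0.0701, 0.0013, -0.0018, -0.1332]
```

Emit:
play_rows([
  [0,-0.3,0,0,0,0,1],
  [0,-0.65,0,0,0,0,1],
  [0,-1,0,0,0,0,1],
])

```text
clock: 9.12
tool_pos: [0.4692, -0.1941, 0.2477]
orientation: [-0.001, 0.991, -0.134, -0.001]
contact_force: [0.0, 0.2, -0.6]
gripper_width: 0.0105
```

Emit:
play_rows([
  [0,-0.35,0,0,0,0,1],
  [0,-0.7,0,0,0,0,1],
  [0,-1,0,0,0,0,1],
])

```text
clock: 9.37
tool_pos: [0.4955, -0.0962, 0.2476]
orientation: [-0.001, 0.991, -0.133, -0.002]
contact_force: [0.6, 0.1, -1.0]
gripper_width: 0.0104
```

Emit:
play_rows([
  [0,-0.35,0,0,0,0,1],
  [0,-0.7,0,0,0,0,1],
  [0,-1,0,0,0,0,1],
])

```text
clock: 9.62
tool_pos: [0.5219, 0.0001, 0.2476]
orientation: [-0.0, 0.991, -0.133, -0.002]
contact_force: [0.9, 0.3, -1.2]
gripper_width: 0.0103
```

Emit:
play_rows([
  [0,-0.35,0,0,0,0,1],
  [0,-0.7,0,0,0,0,1],
  [0,-1,0,0,0,0,1],
])

```text
clock: 9.87
tool_pos: [0.5484, 0.0964, 0.2474]
orientation: [0.0, 0.991, -0.133, -0.002]
contact_force: [1.2, -0.0, -2.3]
gripper_width: 0.0107
```

Emit:
play_rows([
  [-0.03,-0.3,0,0,0,-0.035,1],
  [-0.06,-0.6,0,0,0,-0.07,1],
  [-0.08,-0.85,0,0,0,-0.105,1],
  [-0.08,-0.97,0,0,0,-0.133,1],
  [-0.08,-0.97,0,0,0,-0.133,1],
  [-0.08,-0.97,0,0,0,-0.133,1],
  [-0.08,-0.97,0,0,0,-0.133,1],
  [-0.08,-0.97,0,0,0,-0.133,1],
])

```text
clock: 10.53
tool_pos: [0.5668, 0.1887, 0.249]
orientation: [0.0, 0.997, 0.074, -0.001]
contact_force: [-0.2, -0.3, -0.9]
gripper_width: 0.0104
```

```bash
python3 - <<'E'
from h import *
get_image('scene')
plan([((.5693,.1898,.212),8.65)])
im,K,T=snap('wrist','w5.png')
# where leg ends should be if held rigidly, and holes
for y in(.022,-.022):
  print('hole',proj(K,T,lk(0,y,.130,np.array([.5693,.1898,0]),8.65)))
  o=observe();print('leg',proj(K,T,lk(0,y,-.067,o['tool_pos'],8.65)))
cv2.imwrite('pics/w5b.png',cv2.resize(im[80:290,140:380],None,fx=2.8,fy=2.8,interpolation=cv2.INTER_CUBIC))
E
```

```text
t 10.58 pos [0.567  0.1887 0.2493] F [ 0.9  0.4 -0.8] w 0.0105
[0.0251, -0.0072, 0.3731, 0.0001, 0.0003, -0.0009]
hole [261.93103995 164.58477773]
leg [259.54155799 177.59862383]
hole [261.9562511  210.67235434]
leg [259.6980595  233.73567723]
```

View pics/w5b.png

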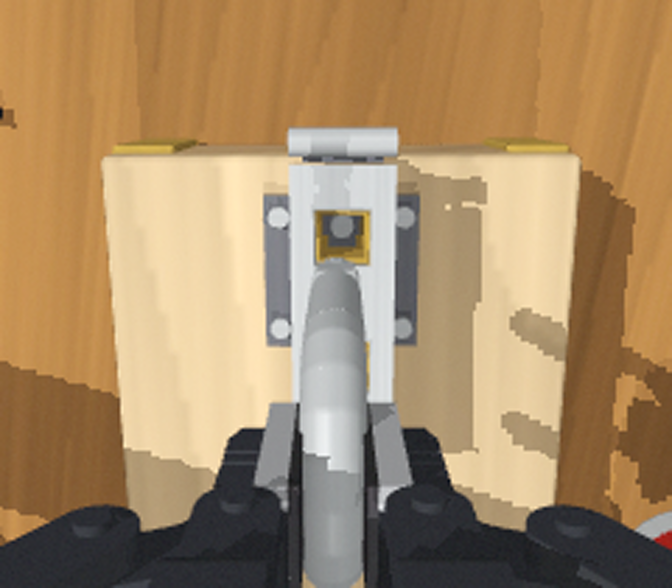

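Emit:
play_rows([
  [0.012,-0.007,0.15,0,0,0,1],
  [0.025,-0.007,0.35,0,0,0,1],
  [0.025,-0.007,0.44,0,0,0,1],
  [0.025,-0.007,0.44,0,0,0,1],
  [0.025,-0.007,0.44,0,0,0,1],
])

```text
clock: 11.05
tool_pos: [0.569, 0.1904, 0.2055]
orientation: [0.0, 0.997, 0.075, -0.001]
contact_force: [-0.5, -0.9, -1.7]
gripper_width: 0.0103
```

```bash
python3 - <<'E'
from h import *
get_image('scene')
plan([((.5693,.1898,.2),8.65)])
im,K,T=snap('wrist','w6.png');o=observe()
np.savez('w6.npz',K=K,T=T,p=o['tool_pos'])
f=lambda p:((p-[190,100])*5).round()
L=np.array([.5693,.1898,0])
for y in(.022,-.022):
  print('hole',f(proj(K,T,lk(0,y,.130,L,8.65))),'leg',f(proj(K,T,lk(0,y,-.067,o['tool_pos'],8.65))),'legup',f(proj(K,T,lk(0,y,-.03,o['tool_pos'],8.65))))
print('bow',f(proj(K,T,lk(0,0,.017,o['tool_pos'],8.65))))
cv2.imwrite('pics/w6b.png',cv2.resize(im[100:220,190:340],None,fx=5,fy=5,interpolation=cv2.INTER_CUBIC))
E
```

```text
t 11.1 pos [0.5697 0.1907 0.2064] F [ 0.1 -0.  -1.6] w 0.0102
[-0.0055, 0.0079, 0.0636, -0.0, -0.0001, -0.0004]
hole [343. 380.] leg [349. 388.] legup [351. 453.]
hole [343. 650.] leg [350. 669.] legup [351. 786.]
bow [354. 816.]
```

View pics/w6b.png

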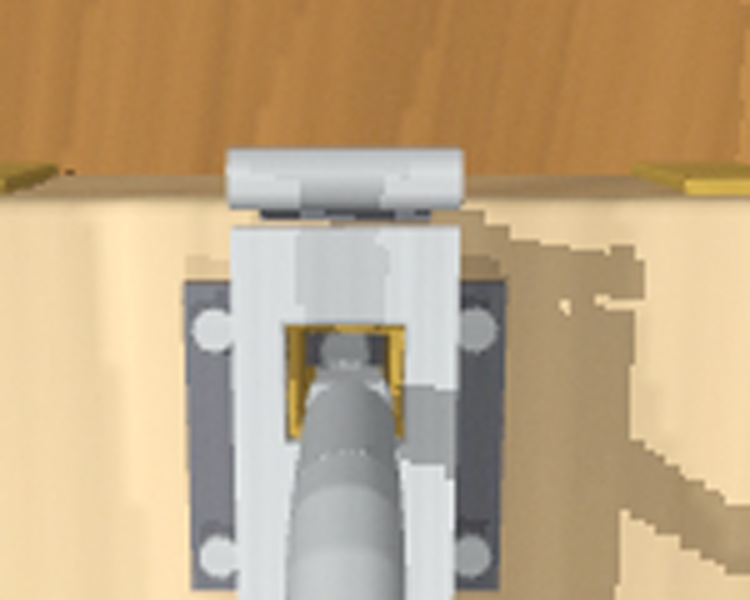

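Emit:
play_rows([
  [-0.006,0.003,0.03,0,0,0,1],
  [-0.006,0.003,0.07,0,0,0,1],
  [-0.006,0.003,0.11,0,0,0,1],
  [-0.006,0.003,0.11,0,0,0,1],
])

```text
clock: 11.48
tool_pos: [0.5686, 0.1905, 0.1938]
orientation: [0.0, 0.997, 0.075, -0.001]
contact_force: [-0.0, 0.2, -1.8]
gripper_width: 0.0101
```

Emit:
play_rows([
  [0,0,0.02,0,0,0,1],
  [0,0,0.04,0,0,0,1],
  [0,0,0.04,0,0,0,1],
])

```text
clock: 11.73
tool_pos: [0.5689, 0.1905, 0.1902]
orientation: [0.0, 0.997, 0.075, -0.0]
contact_force: [0.3, -0.1, -1.5]
gripper_width: 0.0097
```

Emit:
play_rows([
  [0,0,0.02,0,0,0,1],
  [0,0,0.04,0,0,0,1],
  [0,0,0.04,0,0,0,1],
])

```text
clock: 11.98
tool_pos: [0.5689, 0.1905, 0.1862]
orientation: [0.0, 0.997, 0.075, -0.0]
contact_force: [1.1, -0.2, -2.3]
gripper_width: 0.0102
```

Emit:
play_rows([
  [0,0,0.02,0,0,0,1],
  [0,0,0.04,0,0,0,1],
  [0,0,0.04,0,0,0,1],
])

```text
clock: 12.23
tool_pos: [0.5689, 0.1905, 0.1822]
orientation: [0.0, 0.997, 0.075, -0.0]
contact_force: [-0.4, -0.8, -2.0]
gripper_width: 0.0103
```

Emit:
play_rows([
  [0,0,0.02,0,0,0,1],
  [0,0,0.04,0,0,0,1],
  [0,0,0.04,0,0,0,1],
])

```text
clock: 12.48
tool_pos: [0.5689, 0.1905, 0.1782]
orientation: [0.0, 0.997, 0.075, -0.0]
contact_force: [0.4, 0.4, -2.1]
gripper_width: 0.0104
```

Emit:
play_rows([
  [0,0,0.02,0,0,0,1],
  [0,0,0.04,0,0,0,1],
  [0,0,0.04,0,0,0,1],
])

```text
clock: 12.73
tool_pos: [0.5688, 0.1905, 0.1742]
orientation: [0.0, 0.997, 0.075, -0.0]
contact_force: [-0.1, -0.1, -1.6]
gripper_width: 0.0105
```

Emit:
play_rows([
  [0,0,0.02,0,0,0,1],
  [0,0,0.03,0,0,0,1],
  [0,0,0.03,0,0,0,1],
])

```text
clock: 12.98
tool_pos: [0.5693, 0.1906, 0.1721]
orientation: [-0.0, 0.997, 0.075, 0.0]
contact_force: [-0.4, 1.0, 1.9]
gripper_width: 0.0105
```

Emit:
play_rows([
  [0,0,0.01,0,0,0,1],
  [0,0,0.01,0,0,0,1],
])

```text
clock: 13.15
tool_pos: [0.5694, 0.1906, 0.1712]
orientation: [-0.0, 0.997, 0.075, 0.001]
contact_force: [-1.5, -0.5, 2.5]
gripper_width: 0.0103
```

Emit:
play_rows([
  [0,0,0.01,0,0,0,1],
  [0,0,0.01,0,0,0,1],
])

```text
clock: 13.32
tool_pos: [0.5694, 0.1906, 0.1699]
orientation: [-0.0, 0.997, 0.075, 0.0]
contact_force: [-0.9, 1.2, 3.0]
gripper_width: 0.0102
```

Emit:
play_rows([
  [0,0,0.01,0,0,0,1],
  [0,0,0.01,0,0,0,1],
])

```text
clock: 13.48
tool_pos: [0.5694, 0.1906, 0.1688]
orientation: [-0.0, 0.997, 0.075, 0.0]
contact_force: [-0.2, 0.4, 2.9]
gripper_width: 0.0109
```

Emit:
play_rows([
  [0,0,0.01,0,0,0,1],
  [0,0,0.01,0,0,0,1],
])

```text
clock: 13.65
tool_pos: [0.5694, 0.1906, 0.168]
orientation: [-0.0, 0.997, 0.075, 0.0]
contact_force: [-0.9, 0.4, 4.4]
gripper_width: 0.0104
```

Emit:
play_rows([
  [0,0,0.01,0,0,0,1],
  [0,0,0.01,0,0,0,1],
])

```text
clock: 13.82
tool_pos: [0.5696, 0.1905, 0.1675]
orientation: [0.0, 0.997, 0.075, 0.001]
contact_force: [-0.6, -0.5, 5.9]
gripper_width: 0.0103
```

Emit:
play_rows([
  [0,0,0.01,0,0,0,1],
  [0,0,0.01,0,0,0,1],
])

```text
clock: 13.98
tool_pos: [0.57, 0.1906, 0.1671]
orientation: [-0.0, 0.997, 0.075, 0.001]
contact_force: [-0.6, -1.8, 9.0]
gripper_width: 0.0101
```

Force is rising: the hump before the click. Single small steps now.

Emit:
play_rows([
  [0,0,0.005,0,0,0,1],
  [0,0,0.005,0,0,0,1],
])

```text
clock: 14.15
tool_pos: [0.5702, 0.1906, 0.1671]
orientation: [-0.0, 0.997, 0.075, 0.002]
contact_force: [-1.5, 0.2, 10.8]
gripper_width: 0.0104
```

Emit:
play_rows([
  [0,0,0.005,0,0,0,1],
  [0,0,0.005,0,0,0,1],
])

```text
clock: 14.32
tool_pos: [0.5703, 0.1907, 0.1669]
orientation: [-0.0, 0.997, 0.075, 0.002]
contact_force: [-0.9, -1.4, 13.1]
gripper_width: 0.0097
```

Emit:
play_rows([
  [0,0,0.005,0,0,0,1],
  [0,0,0.005,0,0,0,1],
])

```text
clock: 14.48
tool_pos: [0.5704, 0.1907, 0.1666]
orientation: [-0.0, 0.997, 0.075, 0.002]
contact_force: [-1.8, -0.8, 13.0]
gripper_width: 0.0104
```

Emit:
play_rows([
  [0,0,0.003,0,0,0,1],
  [0,0,0.003,0,0,0,1],
])

```text
clock: 14.65
tool_pos: [0.5705, 0.1907, 0.1664]
orientation: [-0.0, 0.997, 0.075, 0.002]
contact_force: [-1.6, -0.8, 13.5]
gripper_width: 0.0106
```

Emit:
play_rows([
  [0,0,0.005,0,0,0,1],
  [0,0,0.005,0,0,0,1],
])

```text
clock: 14.82
tool_pos: [0.5704, 0.1907, 0.1657]
orientation: [-0.0, 0.997, 0.075, 0.002]
contact_force: [-1.2, -0.8, 11.6]
gripper_width: 0.0099
```

Emit:
play_rows([
  [0,0,0.005,0,0,0,1],
  [0,0,0.005,0,0,0,1],
])

```text
clock: 14.98
tool_pos: [0.5704, 0.1907, 0.165]
orientation: [-0.0, 0.997, 0.075, 0.002]
contact_force: [-0.8, -0.0, 10.2]
gripper_width: 0.0105
```

Emit:
play_rows([
  [0,0,0.01,0,0,0,1],
  [0,0,0.01,0,0,0,1],
])

```text
clock: 15.15
tool_pos: [0.5702, 0.1906, 0.1635]
orientation: [-0.0, 0.997, 0.075, 0.002]
contact_force: [-2.2, -0.8, 8.5]
gripper_width: 0.0103
```

Emit:
play_rows([
  [0,0,0.01,0,0,0,1],
  [0,0,0.01,0,0,0,1],
])

```text
clock: 15.32
tool_pos: [0.57, 0.1906, 0.1621]
orientation: [-0.0, 0.997, 0.075, 0.001]
contact_force: [-1.3, -0.7, 6.3]
gripper_width: 0.0103
```

Emit:
play_rows([
  [0,0,0.01,0,0,0,1],
  [0,0,0.01,0,0,0,1],
])

```text
clock: 15.48
tool_pos: [0.5698, 0.1905, 0.1608]
orientation: [0.0, 0.997, 0.075, 0.001]
contact_force: [-0.2, -0.8, 5.4]
gripper_width: 0.0105
```

Emit:
play_rows([
  [0,0,0.005,0,0,0,1],
  [0,0,0.01,0,0,0,1],
])

```text
clock: 15.65
tool_pos: [0.5699, 0.1905, 0.16]
orientation: [-0.0, 0.997, 0.075, 0.001]
contact_force: [-0.2, -0.3, 7.9]
gripper_width: 0.0099
```

Emit:
play_rows([
  [0,0,0.005,0,0,0,1],
  [0,0,0.01,0,0,0,1],
])

```text
clock: 15.82
tool_pos: [0.5699, 0.1906, 0.1591]
orientation: [-0.0, 0.997, 0.075, 0.001]
contact_force: [-0.3, -0.2, 8.4]
gripper_width: 0.01
```

Emit:
play_rows([
  [0,0,0.005,0,0,0,1],
  [0,0,0.005,0,0,0,1],
])

```text
clock: 15.98
tool_pos: [0.5699, 0.1906, 0.1585]
orientation: [-0.0, 0.997, 0.075, 0.001]
contact_force: [-1.7, -0.2, 7.4]
gripper_width: 0.0104
```

Emit:
play_rows([
  [0,0,0.005,0,0,0,1],
  [0,0,0.005,0,0,0,1],
])

```text
clock: 16.15
tool_pos: [0.5699, 0.1906, 0.158]
orientation: [-0.0, 0.997, 0.075, 0.001]
contact_force: [-1.0, 0.1, 8.4]
gripper_width: 0.0105
```

Emit:
play_rows([
  [0,0,0.005,0,0,0,1],
  [0,0,0.005,0,0,0,1],
])

```text
clock: 16.32
tool_pos: [0.5699, 0.1905, 0.1575]
orientation: [-0.0, 0.997, 0.075, 0.001]
contact_force: [0.1, -1.0, 7.5]
gripper_width: 0.01
```

Emit:
play_rows([
  [0,0,0.005,0,0,0,1],
  [0,0,0.005,0,0,0,1],
])

```text
clock: 16.48
tool_pos: [0.5699, 0.1905, 0.1571]
orientation: [0.0, 0.997, 0.075, 0.001]
contact_force: [-0.8, -1.6, 8.0]
gripper_width: 0.0104
```

Emit:
play_rows([
  [0,0,0.005,0,0,0,1],
  [0,0,0.005,0,0,0,1],
])

```text
clock: 16.65
tool_pos: [0.5699, 0.1906, 0.1566]
orientation: [-0.0, 0.997, 0.075, 0.001]
contact_force: [-1.5, 0.6, 7.6]
gripper_width: 0.0101
```

Emit:
play_rows([
  [0,0,0.005,0,0,0,1],
  [0,0,0.005,0,0,0,1],
])

```text
clock: 16.82
tool_pos: [0.5699, 0.1906, 0.1561]
orientation: [-0.0, 0.997, 0.075, 0.001]
contact_force: [-0.9, -0.2, 7.5]
gripper_width: 0.0104
```

Emit:
play_rows([
  [0,0,0.005,0,0,0,1],
  [0,0,0.005,0,0,0,1],
])

```text
clock: 16.98
tool_pos: [0.5698, 0.1905, 0.1553]
orientation: [0.0, 0.997, 0.075, 0.001]
contact_force: [0.3, -0.5, 2.0]
gripper_width: 0.0102
```

Emit:
play_rows([
  [0,0,0.005,0,0,0,1],
  [0,0,0.005,0,0,0,1],
])

```text
clock: 17.15
tool_pos: [0.5696, 0.1905, 0.1541]
orientation: [0.0, 0.997, 0.075, 0.001]
contact_force: [0.8, -0.4, 4.6]
gripper_width: 0.01
```

Emit:
play_rows([
  [0,0,0.004,0,0,0,1],
  [0,0,0.004,0,0,0,1],
])

```text
clock: 17.32
tool_pos: [0.5696, 0.1905, 0.1539]
orientation: [0.0, 0.997, 0.075, 0.001]
contact_force: [-0.4, 0.0, 6.2]
gripper_width: 0.0104
```

Emit:
play_rows([
  [0,0,-0.01,0,0,0,1],
  [0,0,-0.02,0,0,0,1],
  [0,0,-0.03,0,0,0,1],
  [0,0,-0.03,0,0,0,1],
])

```text
clock: 17.65
tool_pos: [0.5685, 0.1903, 0.1551]
orientation: [0.0, 0.997, 0.075, -0.001]
contact_force: [2.3, 0.2, -5.7]
gripper_width: 0.0102
```

Emit:
play_rows([
  [0,0,0.012,0,0,0,1],
  [0,0,0.012,0,0,0,0.8],
  [0,0,0.012,0,0,0,0.6],
  [0,0,0.012,0,0,0,0.5],
  [0,0,0.012,0,0,0,0.5],
  [0,0,0.012,0,0,0,0.5],
])

```text
clock: 18.15
tool_pos: [0.569, 0.1907, 0.1555]
orientation: [-0.0, 0.997, 0.075, 0.0]
contact_force: [-0.1, 1.0, -0.2]
gripper_width: 0.0426
```

Emit:
play_rows([
  [0,0,-0.1,0,0,0,0.5],
  [0,0,-0.3,0,0,0,0.5],
  [0,0,-0.6,0,0,0,0.5],
  [0,0,-0.9,0,0,0,0.5],
  [0,0.37,-1,0,0,0,0.5],
  [0,0.37,-1,0,0,0,0.5],
  [0,0.37,-1,0,0,0,0.5],
  [0,0.37,-1,0,0,0,0.5],
])

```text
clock: 18.82
tool_pos: [0.5745, 0.1539, 0.2555]
orientation: [-0.0, 0.997, 0.075, -0.0]
contact_force: [0.2, -0.1, 0.4]
gripper_width: 0.0428
```

```bash
python3 - <<'E'
from h import *
plan([])
im,K,T=snap('wrist','w7.png')
for z in(.14,.155,.167,.18):print(z,proj(K,T,np.array([.5693,.1898,z])))
s,_,_=snap('scene','s7.png')
t,_,_=snap('top','t7.png')
c=np.zeros((600,800,3),np.uint8)
c[:300,:400]=cv2.resize(im,(400,300));c[:300,400:]=cv2.resize(s[210:330,230:390],(400,300));c[300:,:400]=cv2.resize(t,(400,300));c[300:,400:]=cv2.resize(s,(400,300))
cv2.imwrite('pics/f7.png',c)
E
```

```text
t 18.82 pos [0.5745 0.1539 0.2555] F [ 0.2 -0.1  0.4] w 0.0428
0.14 [259.38206786 150.1951356 ]
0.155 [259.44275471 152.32372258]
0.167 [259.49697759 154.22558607]
0.18 [259.56245392 156.52216323]
```

View pics/f7.png

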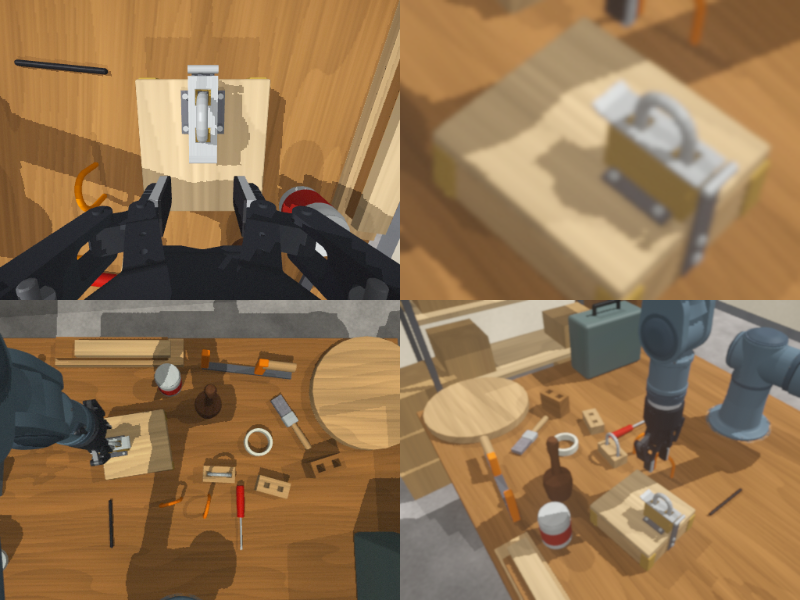

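The picture shows the strap flat and the shackle seated through it in the lock. The block it came from is empty, and everything else is where it was. The gripper is clear, so I'm handing in the job.

```bash
python3 -c "
from bench import *
print(finish_job())"
```

```text
the job is handed in; nothing more can be done
None
```

The job is done and handed in after about 19 s of the 61 s allowed. The strap is folded flat, and the narrower shackle is clicked into the lock and let go.

- **Strap:** I folded it onto the lock body and pressed with up to 15 N. It did not move further under that push.
- **Shackle:** I took it from its block and lowered both legs through the strap into the lock. The push peaked at about 13.5 N at the stiff point. It then fell from about 7.5 N to 2 N, with the leg ends about 39 mm below the lock's top, and rose to 6 N just past that point, where I stopped.
- **Checks:** A gentle upward pull of about 6 N held, so the pawl had caught. The last pictures show the strap flat, the shackle seated, the gripper clear and the other things where they were.
- **Differences:** The gripper read 10.2 mm across what should be a 12 mm bar. The legs measured 56 mm across their outsides in the picture, which matches the shackle that fits. I did not measure the seated height in the last picture; by the tool's reading its origin is about 12 mm above the lock's, inside the 9 to 23 mm range.

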